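# Cull the short pin, then hold a spread circlip at the groove of a good one

### The arm

A 7-joint arm with a two-finger parallel gripper is mounted at the origin on the work surface. World frame = base frame: x ahead of the robot, y to its left, z up, the work surface at z = 0. Lengths are in m, angles in rad, forces in N, time in s.
With the tool pointing down it reaches from about 0.425 to 1.025 m from the base axis. Payload 9.4 kg.
Tool frame: the origin (TCP) lies between the finger pads; the fingertips stand 14 mm ahead of it and the grasp point (between the pads) lies 5 mm behind it; z points along the fingers, y is the line along which they close (so a half turn about z gives the same grasp; the last joint's range is limited). The gripper opens to 85 mm and grips with 20 to 120 N. Pads are 22 mm wide; open, the fingers measure 114 mm over their backs; the gripper's body (76 mm by 85 mm) begins 54 mm behind the grasp point. The pads swing forward as they close: fully open they stand 13 mm farther back than shut.
Start: joints at [-1.417, 0.599, -0.003, 1.599, 0.002, 0.943, -0.08], TCP at [0.166, 0.706, 0.245] pointing down, gripper open.
Joint ranges: [-2.57, 2.57], [-0.35, 1.97], [-1.29, 1.29], [0.11, 2.56], [-1.05, 4.19], [0.11, 1.86], [-2.63, 2.63]. Speed limits (rad/s): [2.22, 2.22, 3.01, 3.01, 3.14, 3.14, 3.14].

### API

Orientations are given as [roll, pitch, yaw] about the fixed x, y, z axes, in that order (R = Rz(yaw) Ry(pitch) Rx(roll)).
In Python, from cell import bot gives the robot as it stands.
- The arm moves only by the tool arm_command, never from a script. Its argument "deltas" is a list of rows, each a list of 6 numbers: the shift along the world's x, y, z normalised to -1 to 1, where 1 is 0.025 m, then the turn, a rotation vector about the world's x, y, z normalised to -1 to 1, where 1 is 6 degrees. A call has 1 to 20 rows; each row shifts and turns the commanded pose from where the row before left it; what a row does not reach is not made up. A row lasts 1/8 s, in which the tool goes at most 62.5 mm and 10.7 degrees, less where a joint would pass 70% of its speed; a pose out of reach is approached as far as the arm can. A call with a number of a shift or a turn outside -1 to 1 is refused whole. A call with a gripper value outside its range is refused whole. "gripper" is the opening, from 0 (shut) to 1 (fully open), set as the call begins (left out, the last holds). The fingers move at their own pace and stop on an object; "squeeze" is the grip in N (left out, the last holds). Time passes only in rows, so rows that do not move let the fingers close. It gives the time, the measured TCP pose, the force, the opening and the grip force at its end, in the units of the state.
- bot.state(): the state, without advancing time (a new reading comes with each control period).
- bot.capture(name): name is "scene" or "top"; returns the picture (400x640x3 uint8, red, green, blue); there is no depth.
- bot.camera_model(name): a dict with "K" (3x3 intrinsics, pixels), "distortion" ([k1, k2, p1, p2, k3] as OpenCV has them; the pictures are not rectified), "R" (3x3) and "t" (3): a world point X has camera coordinates R X + t. Camera axes: x right, y down, z forward; pixel columns grow to the right and rows downward; lengths in m; the calibration is good to about 2 mm. A picture is of the moment at which its call begins. camera_model takes no time and is no camera call.
- bot.close_job(): hands the job in; it is judged then, once.
The state is a dict: "time_s": time; "joints": joint angles; "joint_vel": joint speeds; "effort": joint torques, N m; "eef_pos": TCP position; "tool_rot": TCP orientation; "wrist_force": force on the tool from outside, world axes, zero at the start; "moment": the same for the moment, N m; "opening": finger opening in m; "finger_force": force on a finger pad.
Only numpy, scipy, OpenCV 4.12 (cv2) and the standard library are available. Lean on these libraries where they do the work, as an engineer would, in place of code of your own. Each camera call takes 0.05 s, during which the arm holds its last target. There are 200 camera calls.

### The job

Three steel pins stand in the bench block: pull out the one that was cut short and leave it in the scrap tray. Then take the circlip pliers by their handles, squeeze them right up so that the ring on their tips spreads, lift them, and slide the spread ring down over either of the two full-length pins until it is level with the groove near its top. Finish while still holding the pliers there, squeezed, the ring flat, centred round the groove and not pressing on the pin; leave the good pins seated in the block and everything else where it is.

Things in the scene. Friction and masses are not known exactly. Their poses are not given: they have to be found in the camera images.
- block: fixed aluminium bench block, 70 x 220 x 40 mm high; origin at the centre of its underside, on the bench. Three vertical bores in a row along its own y, at y = -75, 0, +75 mm (x = 0), 25 mm wide, 28 mm deep (bore floor 12 mm above the bench). A steel pin stands loose in each; which pin is in which bore varies
- tray: fixed dark steel scrap tray on the bench, open on top, 130 x 130 mm outside, walls 4 mm thick and 35 mm high, floor 4 mm; origin at the centre of its underside
- pin_1: full-length plain steel pin, 24 mm diameter, 88 mm long, about 0.3 kg, standing in a bore with its top 100 mm above the bench; slightly chamfered ends; origin at the centre of its lower end, z along the pin
- pin_2: another pin exactly like pin_1
- pin_3: the short pin: same 24 mm diameter but only 68 mm long and without a groove, about 0.24 kg, top 80 mm above the bench; origin at the centre of its lower end, z along the pin
- pin_1_groove (a point): centre of the ring groove of pin_1: the groove is 5 mm high (full width; sides to 7 mm) and 2.5 mm deep, its middle 14 mm below the pin's top, on the pin's axis
- pin_2_groove (a point): the same point of pin_2
- pin_3_mid (a point): middle of the short pin, on its axis, 34 mm from either end
- pliers: loose circlip pliers lying flat, 0.21 kg, 220 mm long, a snap ring hooked captive on their bent-down tips. Origin on the underside below the pivot bolt; own x points to the nose and ring, y across, z up. Rubber-gripped handles from x = -115 to -35 mm, 20 mm tall from the bench. Jaws and bolt lie 7 to 23 mm above the underside
- grip (a point): where to take the pliers: midway between the handles, 70 mm behind the pivot, 10 mm above the underside. Here the handles measure 47 mm over their outer faces when relaxed (splayed 0.12 rad each, 57 mm at the rear end) and 30 mm, parallel, when squeezed onto the stop; as they swing in, fingers that stay put shift pliers and ring 2 to 3 mm forward
- ring (a point): centre of the spread ring: on the pliers' axis 85 mm ahead of the pivot (155 mm ahead of point grip, 8.5 mm lower). The ring lies flat, level with the pliers' underside, 3 mm thick, 40 mm outside; its gap and the tips face the pliers. Squeezed it has a 32 mm round opening (4 mm clear round a pin); relaxed its arms close in to 22 mm and a pin does not pass
- jaw_left (a joint): how far the pliers are squeezed: 0 rad relaxed (ring closed), 0.12 rad handles on the stop (ring fully spread); the other handle follows equally. A return spring: each handle at point grip needs about 4.5 N to start and 9 N to reach the stop; a grip of 20 to 25 N squeezes fully and carries the pliers. May be squeezed on the bench
- washer: bystander, loose: flat steel washer, 36 mm across, 5 mm thick; origin under it. Not part of the job
- bolt: bystander, loose: short round-headed bolt standing on its head (24 mm head, 44 mm tall); origin under it. Not part of the job
- spanner: bystander, loose: open spanner, 190 mm long; origin under it. Not part of the job
- screwdriver: bystander, loose: screwdriver, 200 mm long; origin under it. Not part of the job
- valve_1: bystander, loose: brass valve body on a steel foot, about 100 x 70 x 110 mm high; origin under it. Not part of the job
- valve_2: bystander, loose: another such brass valve body; origin under it. Not part of the job
- jar: bystander, loose: amber glass jar with black cap, 70 mm across, 80 mm high; origin under it. Not part of the job

How it is judged:
By the outcome, as a careful person would: the job done as asked, in the order asked, and still so for the second after the job is handed in, while the arm keeps its last pose, push and grip.
It also fails if it takes over 58 s, if anything falls off the work surface, if the arm or the gripper's body presses on something with over 40 N, if the wrist force passes 120 N, or if a joint passes its speed limit or range.

## Working session

There is one attempt and no reset: what is moved stays moved. The work goes in short steps, Python scripts to look and compute and a tool call to move; the robot and the scene stay as the last step left them, time stands still between calls to the robot, and variables do not carry over. Pictures are saved under pics/ and viewed, at most 10 in all, crops included, and the job is handed in when it is done.

Besides the shell and the picture viewer there is one more tool, called after "Emit:" as a command line: name --pt "numbers of a row" for each row, then --argument value for the rest. arm_command: Moves the arm, as the interface text tells. Its arguments: {"type":"object","properties":{"deltas":{"type":"array","items":{"type":"array","items":{"type":"number"}}},"gripper":{"type":"number"},"squeeze":{"type":"number"}},"required":["deltas"]}

```bash
mkdir -p pics; ls; python3 - <<'E'
from cell import bot
import cv2
s=bot.state();print(s)
for n in("scene","top"):
    cv2.imwrite(f"pics/{n}0.png",bot.capture(n)[:,:,::-1]);print(n,bot.camera_model(n))
E
```

```text
pics
{'time_s': 0.0, 'joints': array([-1.41668785,  0.60013603, -0.00256442,  1.60013369,  0.00179117,
        0.94289358, -0.07979684]), 'joint_vel': array([ 1.32710204e-03, -1.60307669e-03,  9.03383695e-04, -7.54174329e-05,
        1.13869468e-03,  1.82463709e-03,  1.05272030e-03]), 'effort': array([-2.45828642e-04, -7.76449728e+01,  1.56474408e+00, -2.58018833e+01,
        1.23406027e-02,  8.85704620e-03, -3.74295564e-05]), 'eef_pos': array([0.16575047, 0.70533468, 0.24440739]), 'tool_rot': array([-3.14002925e+00,  1.24622872e-04,  2.91085824e+00]), 'wrist_force': array([ 0.1301053 , -0.86547038,  0.83752015]), 'moment': array([ 0.03995996,  0.01536192, -0.00064105]), 'finger_force': 0.0, 'opening': 0.08522893766960514}
scene {'K': array([[445.06589334,   0.        , 326.85659507],
       [  0.        , 445.06589334, 200.47586228],
       [  0.        ,   0.        ,   1.        ]]), 'distortion': array([-0.02338747,  0.        ,  0.        ,  0.        ,  0.        ]), 'R': array([[ 0.78920082,  0.61408118, -0.00814657],
       [ 0.41297545, -0.54046975, -0.73303733],
       [-0.45454741,  0.57514933, -0.68013962]]), 't': array([-0.46847994, -0.14762068,  1.71088832])}
top {'K': array([[453.53455325,   0.        , 320.66327457],
       [  0.        , 453.53455325, 196.55314807],
       [  0.        ,   0.        ,   1.        ]]), 'distortion': array([-0.13317944,  0.        ,  0.        ,  0.        ,  0.        ]), 'R': array([[-0.0275373 , -0.99959475, -0.00721336],
       [-0.98673171,  0.02833659, -0.15986733],
       [ 0.16000695,  0.00271533, -0.98711215]]), 't': array([0.06966114, 0.57458645, 1.44179167])}
```

View pics/top0.png

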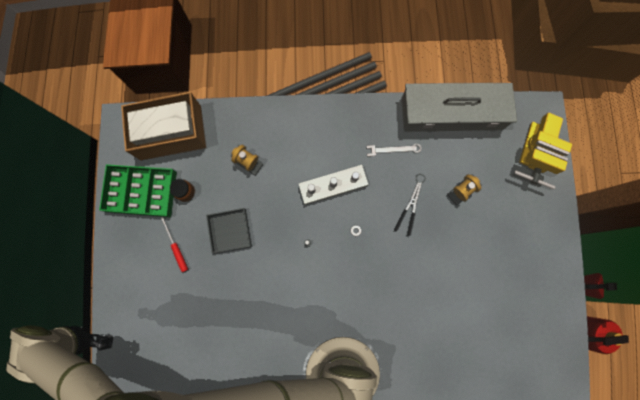

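View pics/scene0.png

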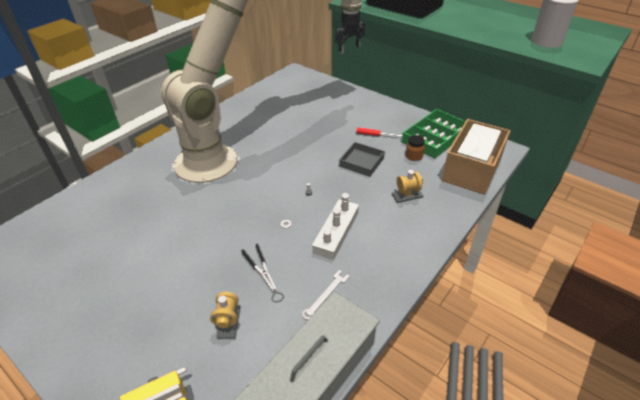

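The top view shows the block at about (333,184) with three pins, the tray at (230,231) and the pliers running from (405,233) to the ring at (420,179). In the scene view the pins are at (345,200), (336,216) and (326,237). I'll enlarge both.

```bash
python3 - <<'E'
import cv2
t=cv2.imread("pics/top0.png")[150:250,290:440];cv2.imwrite("pics/topc.png",cv2.resize(t,None,fx=5.3333,fy=5.3333,interpolation=cv2.INTER_CUBIC))
t=cv2.imread("pics/scene0.png")[180:310,230:370];cv2.imwrite("pics/scenec.png",cv2.resize(t,None,fx=4.5,fy=4.5,interpolation=cv2.INTER_CUBIC))
E
```

```text
(no output)
```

View pics/topc.png

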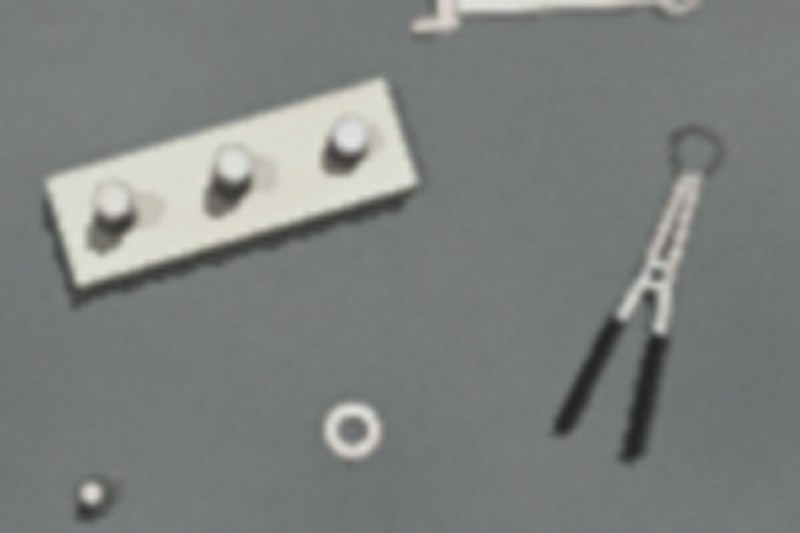

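View pics/scenec.png

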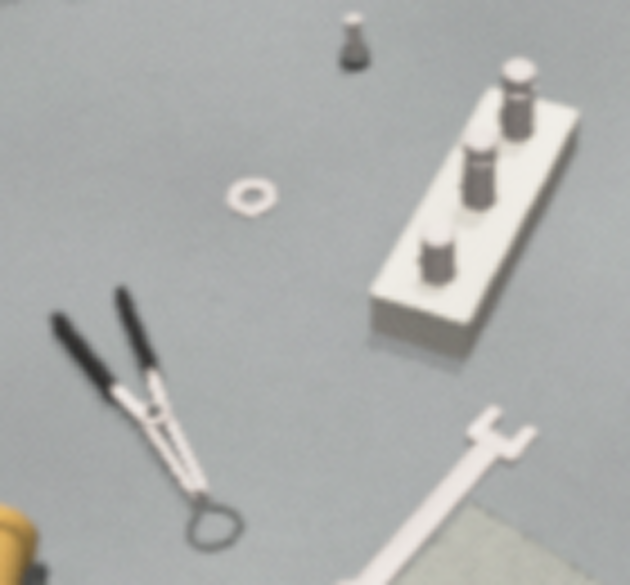

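The short pin is the one nearest the pliers: crop (352,134) in top and (437,232) in scene. I'll fit the block and pliers poses from both views.

```bash
cat > h.py <<'E'
import numpy as np,cv2
from cell import bot
from scipy.optimize import least_squares
C={n:bot.camera_model(n) for n in("scene","top")}
def proj(n,X):
    c=C[n];return cv2.projectPoints(np.atleast_2d(np.array(X,float)),cv2.Rodrigues(c["R"])[0],c["t"],c["K"],c["distortion"])[0][:,0]
def back(n,uv,z):
    c=C[n];p=cv2.undistortPoints(np.array([[uv]],float),c["K"],c["distortion"])[0,0]
    d=c["R"].T@[p[0],p[1],1];o=-c["R"].T@c["t"];return o+d*(z-o[2])/d[2]
def crop(u,o,s): return (np.array(u,float)+.5)/s-.5+np.array(o)
def place(p,L):
    c,s=np.cos(p[2]),np.sin(p[2]);L=np.atleast_2d(L)
    return np.c_[p[0]+c*L[:,0]-s*L[:,1],p[1]+s*L[:,0]+c*L[:,1],L[:,2]]
def fit(p0,obs):  # obs: (cam, local pts, pixels)
    f=lambda p:np.concatenate([(proj(n,place(p,L))-U).ravel() for n,L,U in obs])
    r=least_squares(f,p0,loss='soft_l1');return r.x,f(r.x).reshape(-1,2)
E
python3 - <<'E'
from h import *
T=lambda u:crop(u,(290,150),5.3333); S=lambda u:crop(u,(230,180),4.5)
names=[("pL",(114,199),(518,69),.1),("pM",(234,164),(480,140),.1),("pR",(352,134),(437,232),.08),("ring",(695,151),(215,527),.0015),("bolt",(656,273),(155,411),.023),("hA",(562,433),(57,318),.012),("hB",(630,459),(122,290),.012),("washer",(353,431),(252,197),.005)]
for n,t,s,z in names: print(n,back("top",T(t),z).round(4),back("scene",S(s),z).round(4))
cb_t=T([(48,181),(383,78),(417,184),(78,288)]);
for u in cb_t: print("c",back("top",u,.04).round(4))
for u in S([(490,85),(580,112),(470,325),(372,293)]): print("cs",back("scene",u,.04).round(4))
for u in [(207,213),(246,208),(252,247),(213,254)]: print("tray",back("top",u,.035).round(4))
E
```

```text
pL [0.5995 0.0832 0.1   ] [0.6017 0.0836 0.1   ]
pM [0.6187 0.0112 0.1   ] [0.6237 0.0097 0.1   ]
pR [ 0.6391 -0.0615  0.08  ] [ 0.6415 -0.0611  0.08  ]
ring [ 0.6385 -0.2877  0.0015] [ 0.6407 -0.2877  0.0015]
bolt [ 0.557  -0.2532  0.023 ] [ 0.5608 -0.2551  0.023 ]
hA [ 0.4594 -0.1905  0.012 ] [ 0.4452 -0.2325  0.012 ]
hB [ 0.4418 -0.2323  0.012 ] [ 0.4626 -0.1871  0.012 ]
washer [ 0.4653 -0.0604  0.005 ] [ 0.4693 -0.0604  0.005 ]
c [0.6232 0.1254 0.04  ]
c [ 0.6828 -0.0855  0.04  ]
c [ 0.6147 -0.1037  0.04  ]
c [0.5555 0.1082 0.04  ]
cs [0.5574 0.1108 0.04  ]
cs [0.6275 0.1274 0.04  ]
cs [ 0.6871 -0.0848  0.04  ]
cs [ 0.618  -0.1025  0.04  ]
tray [0.5337 0.4325 0.035 ]
tray [0.5469 0.3016 0.035 ]
tray [0.4177 0.2824 0.035 ]
tray [0.3976 0.4115 0.035 ]
```

Emit:
arm_command --pt "0.594 -0.959 0 0 0 -0.318" --pt "0.594 -0.959 0 0 0 -0.318" --pt "0.594 -0.959 0 0 0 -0.318" --pt "0.594 -0.959 0 0 0 -0.318" --pt "0.594 -0.959 0 0 0 -0.318" --pt "0.594 -0.959 0 0 0 -0.318" --pt "0.594 -0.959 0 0 0 -0.318" --pt "0.594 -0.959 0 0 0 -0.318" --pt "0.594 -0.959 0 0 0 -0.318" --pt "0.594 -0.959 0 0 0 -0.318" --pt "0.594 -0.959 0 0 0 -0.318" --pt "0.594 -0.959 0 0 0 -0.318" --pt "0.594 -0.959 0 0 0 -0.318" --pt "0.594 -0.959 0 0 0 -0.318" --pt "0.594 -0.959 0 0 0 -0.318" --pt "0.594 -0.959 0 0 0 -0.318" --gripper 1

```text
time_s: 2.1
eef_pos: [0.4042, 0.3205, 0.2453]
tool_rot: [3.141, 0.0, 2.376]
wrist_force: [-0.1, 0.8, 0.6]
opening: 0.0854
finger_force: 0.0
```

Emit:
arm_command --pt "0.594 -0.959 -0.2 0 0 -0.318" --pt "0.594 -0.959 -0.2 0 0 -0.318" --pt "0.594 -0.959 -0.2 0 0 -0.318" --pt "0.594 -0.959 -0.2 0 0 -0.318" --pt "0.594 -0.959 -0.2 0 0 -0.318" --pt "0.594 -0.959 -0.2 0 0 -0.318" --pt "0.594 -0.959 -0.2 0 0 -0.318" --pt "0.594 -0.959 -0.2 0 0 -0.318" --pt "0.594 -0.959 -0.2 0 0 -0.318" --pt "0.594 -0.959 -0.2 0 0 -0.318" --pt "0.594 -0.959 -0.2 0 0 -0.318" --pt "0.594 -0.959 -0.2 0 0 -0.318" --pt "0.594 -0.959 -0.2 0 0 -0.318" --pt "0.594 -0.959 -0.2 0 0 -0.318" --pt "0.594 -0.959 -0.2 0 0 -0.318" --pt "0.594 -0.959 -0.2 0 0 -0.318" --pt "0 0 0 0 0 0"

```text
time_s: 4.22
eef_pos: [0.6412, -0.0649, 0.1649]
tool_rot: [-3.141, 0.001, 1.841]
wrist_force: [-0.5, 0.4, 0.0]
opening: 0.0852
finger_force: 0.0
```

Emit:
arm_command --pt "0 0.1 -0.6 0 0 0" --pt "0 0 -0.8 0 0 0" --pt "0 0 -0.8 0 0 0" --pt "0 0 -0.8 0 0 0" --pt "0 0 -0.7 0 0 0" --pt "0 0 -0.4 0 0 0" --pt "0 0 0 0 0 0" --pt "0 0 0 0 0 0"

```text
time_s: 5.22
eef_pos: [0.6414, -0.0591, 0.0633]
tool_rot: [3.141, 0.0, 1.845]
wrist_force: [0.2, -0.2, -0.3]
opening: 0.0852
finger_force: 0.0
```

Emit:
arm_command --pt "0 0 0 0 0 0" --pt "0 0 0 0 0 0" --pt "0 0 0 0 0 0" --pt "0 0 0 0 0 0" --pt "0 0 0 0 0 0" --pt "0 0 0 0 0 0" --gripper 0 --squeeze 40

```text
time_s: 5.98
eef_pos: [0.6408, -0.0591, 0.063]
tool_rot: [-3.141, -0.0, 1.845]
wrist_force: [-2.1, -2.0, 5.2]
opening: 0.0231
finger_force: 39.2
```

Emit:
arm_command --pt "0 0 0.2 0 0 0" --pt "0 0 0.4 0 0 0" --pt "0 0 0.5 0 0 0" --pt "0 0 0.6 0 0 0" --pt "0 0 0.8 0 0 0" --pt "0 0 0.9 0 0 0" --pt "0 0 0.9 0 0 0" --pt "0 0 0.5 0 0 0"

```text
time_s: 6.98
eef_pos: [0.6415, -0.059, 0.185]
tool_rot: [3.139, 0.001, 1.845]
wrist_force: [-0.7, 0.4, -2.1]
opening: 0.0227
finger_force: 39.3
```

Emit:
arm_command --pt "-0.2 0.5 0 0 0 0" --pt "-0.372 0.924 0 0 0 0" --pt "-0.372 0.924 0 0 0 0" --pt "-0.372 0.924 0 0 0 0" --pt "-0.372 0.924 0 0 0 0" --pt "-0.372 0.924 0 0 0 0" --pt "-0.372 0.924 0 0 0 0" --pt "-0.372 0.924 0 0 0 0" --pt "-0.372 0.924 0 0 0 0" --pt "-0.372 0.924 0 0 0 0" --pt "-0.372 0.924 0 0 0 0" --pt "-0.372 0.924 0 0 0 0" --pt "-0.372 0.924 0 0 0 0" --pt "-0.372 0.924 0 0 0 0" --pt "-0.372 0.924 0 0 0 0" --pt "-0.372 0.924 0 0 0 0" --pt "-0.372 0.924 -0.3 0 0 0" --pt "-0.372 0.924 -0.5 0 0 0" --pt "-0.2 0.45 -0.8 0 0 0" --pt "0 0 -0.9 0 0 0"

```text
time_s: 9.48
eef_pos: [0.4718, 0.3587, 0.1184]
tool_rot: [-3.141, 0.0, 1.847]
wrist_force: [0.5, 0.5, -2.5]
opening: 0.0227
finger_force: 39.3
```

Emit:
arm_command --pt "0 0 -0.7 0 0 0" --pt "0 0 -0.6 0 0 0" --pt "0 0 -0.5 0 0 0" --pt "0 0 -0.3 0 0 0" --pt "0 0 -0.2 0 0 0" --pt "0 0 0 0 0 0" --pt "0 0 0 0 0 0"

```text
time_s: 10.35
eef_pos: [0.4731, 0.3577, 0.0632]
tool_rot: [3.141, -0.0, 1.845]
wrist_force: [0.0, 0.4, -1.8]
opening: 0.0227
finger_force: 39.3
```

Emit:
arm_command --pt "0 0 -0.2 0 0 0" --pt "0 0 -0.08 0 0 0" --pt "0 0 -0.04 0 0 0" --pt "0 0 0 0 0 0"

```text
time_s: 10.85
eef_pos: [0.4729, 0.3575, 0.055]
tool_rot: [-3.141, -0.0, 1.845]
wrist_force: [-1.2, -0.8, 2.8]
opening: 0.0227
finger_force: 39.9
```

Emit:
arm_command --pt "0 0 0 0 0 0" --pt "0 0 0 0 0 0" --pt "0 0 0 0 0 0" --pt "0 0 0 0 0 0" --gripper 0.7

```text
time_s: 11.35
eef_pos: [0.473, 0.3576, 0.0547]
tool_rot: [3.142, 0.0, 1.845]
wrist_force: [-0.0, -0.7, 0.5]
opening: 0.0601
finger_force: 0.0
```

Emit:
arm_command --pt "0 0 0.4 0 0 0" --pt "0 0 0.8 0 0 0" --pt "0 0 1 0 0 0" --pt "0 0 1 0 0 0" --pt "0 0 0.8 0 0 0" --gripper 1

```text
time_s: 11.98
eef_pos: [0.4731, 0.3576, 0.1565]
tool_rot: [3.141, -0.001, 1.845]
wrist_force: [-0.2, 0.6, 0.1]
opening: 0.0856
finger_force: 0.0
```

Emit:
arm_command --pt "0.037 -0.5 0 0 0 0.361" --pt "0.037 -0.976 0 0 0 0.361" --pt "0.037 -0.976 0 0 0 0.361" --pt "0.037 -0.976 0 0 0 0.361" --pt "0.037 -0.976 0 0 0 0.361" --pt "0.037 -0.976 0 0 0 0.361" --pt "0.037 -0.976 0 0 0 0.361" --pt "0.037 -0.976 0 0 0 0.361" --pt "0.037 -0.976 0 0 0 0.361" --pt "0.037 -0.976 0 0 0 0.361" --pt "0.037 -0.976 0 0 0 0.361" --pt "0.037 -0.976 0 0 0 0.361" --pt "0.037 -0.976 0 0 0 0.361" --pt "0.037 -0.976 0 0 0 0.361" --pt "0.037 -0.976 0 0 0 0.361" --pt "0.037 -0.976 0 0 0 0.361" --pt "0.037 -0.976 0 0 0 0.361" --pt "0.037 -0.976 0 0 0 0.361" --pt "0.037 -0.976 0 0 0 0.361" --pt "0.037 -0.976 0 0 0 0.361"

```text
time_s: 14.48
eef_pos: [0.4915, -0.1196, 0.1555]
tool_rot: [-3.141, 0.001, 2.602]
wrist_force: [0.2, -0.8, -0.1]
opening: 0.0855
finger_force: 0.0
```

Emit:
arm_command --pt "0.037 -0.976 0 0 0 0.361" --pt "0.037 -0.976 0 0 0 0.361" --pt "0.037 -0.976 0 0 0 0.361" --pt "0.037 -0.976 0 0 0 0.361" --pt "0 -0.45 0 0 0 0" --pt "0 0 0 0 0 0" --pt "0 0 0 0 0 0"

```text
time_s: 15.35
eef_pos: [0.4952, -0.2263, 0.1549]
tool_rot: [3.141, -0.0, 2.753]
wrist_force: [0.1, 0.2, -0.9]
opening: 0.0855
finger_force: 0.0
```

```bash
python3 - <<'E'
from h import *
s=bot.state();print(s["time_s"],s["eef_pos"],s["tool_rot"],s["joints"])
t=bot.capture("top")[:,:,::-1]; cv2.imwrite("pics/top1.png",t)
a=t[190:260,195:265];b=t[160:250,370:460]
f=lambda i,s:cv2.resize(i,(390,390),interpolation=cv2.INTER_CUBIC)
cv2.imwrite("pics/c1.png",np.hstack([f(a,0),f(b,0)]))
E
```

```text
15.35 [ 0.49519556 -0.22634552  0.15487942] [ 3.14122740e+00 -1.92585243e-04  2.75309927e+00] [ 0.37040904  0.51096391 -0.06460059  2.09317395  0.06077182  0.53932383
  1.44417609]
```

View pics/c1.png

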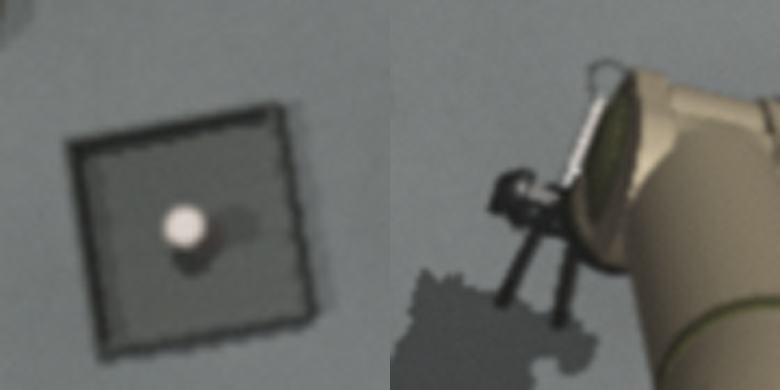

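The short pin stands in the tray (crop (185,228)) and the gripper is over the handles. Descending.

Emit:
arm_command --pt "0 -0.08 -0.6 0 0 0" --pt "0 0 -0.9 0 0 0" --pt "0 0 -0.9 0 0 0" --pt "0 0 -0.9 0 0 0" --pt "0 0 -0.9 0 0 0" --pt "0 0 -0.6 0 0 0" --pt "0 0 -0.4 0 0 0" --pt "0 0 -0.2 0 0 0" --pt "0 0 -0.1 0 0 0" --pt "0 0 0 0 0 0" --pt "0 0 0 0 0 0"

```text
time_s: 16.77
eef_pos: [0.4954, -0.2295, 0.0177]
tool_rot: [3.142, 0.001, 2.752]
wrist_force: [-0.0, 0.0, 1.0]
opening: 0.0852
finger_force: 0.0
```

Emit:
arm_command --pt "0 0 0 0 0 0" --pt "0 0 0 0 0 0" --pt "0 0 0 0 0 0" --pt "0 0 0 0 0 0" --pt "0 0 0 0 0 0" --pt "0 0 0 0 0 0" --gripper 0 --squeeze 28

```text
time_s: 17.52
eef_pos: [0.4956, -0.2296, 0.0181]
tool_rot: [3.142, 0.001, 2.752]
wrist_force: [-1.6, -0.0, 10.7]
opening: 0.0286
finger_force: 27.4
```

Emit:
arm_command --pt "0 0 0.1 0 0 0" --pt "0 0 0.3 0 0 0" --pt "0 0 0.5 0 0 0" --pt "0 0 0.7 0 0 0" --pt "0 0 0.9 0 0 0" --pt "0 0 0.9 0 0 0" --pt "0 0 0.8 0 0 0" --pt "0 0 0.5 0 0 0" --pt "0 0 0.3 0 0 0" --pt "0 0 0 0 0 0"

```text
time_s: 18.77
eef_pos: [0.4952, -0.2295, 0.1427]
tool_rot: [3.142, 0.001, 2.752]
wrist_force: [0.1, -0.4, -2.9]
opening: 0.0284
finger_force: 28.2
```

Emit:
arm_command --pt "-0.03 0.4 0 0 0 0" --pt "-0.06 0.8 0 0 0 0" --pt "-0.06 0.9 0 0 0 0" --pt "-0.07 0.9 0 0 0 0" --pt "-0.07 0.9 0 0 0 0" --pt "-0.07 0.9 0 0 0 0" --pt "-0.07 0.9 0 0 0 0" --pt "-0.07 0.9 0 0 0 0" --pt "-0.07 0.9 0 0 0 0" --pt "-0.07 0.9 0 0 0 0" --pt "-0.06 0.9 0 0 0 0" --pt "-0.06 0.9 0 0 0 0" --pt "-0.06 0.8 0 0 0 0" --pt "-0.06 0.6 0 0 0 0" --pt "-0.03 0.3 0 0 0 0" --pt "0 0 0 0 0 0" --pt "0 0 0 0 0 0"

```text
time_s: 20.9
eef_pos: [0.4724, 0.0674, 0.1423]
tool_rot: [-3.141, 0.0, 2.752]
wrist_force: [0.2, 0.3, -2.1]
opening: 0.0287
finger_force: 28.3
```

```bash
python3 - <<'E'
from h import *
s=bot.state();print(s["time_s"],s["eef_pos"],s["tool_rot"])
t=bot.capture("top")[:,:,::-1]; cv2.imwrite("pics/top2.png",t)
u=bot.capture("scene")[:,:,::-1]; cv2.imwrite("pics/scene2.png",u)
print(proj("top",[.621,.0115,.1]),proj("scene",[.621,.0115,.1]))
f=lambda i:cv2.resize(i,(400,400),interpolation=cv2.INTER_CUBIC)
cv2.imwrite("pics/c2.png",np.hstack([f(t[160:210,310:360]),f(u[180:230,310:360])]))
E
```

```text
20.9 [0.47237468 0.06744873 0.14226014] [-3.14125665e+00  8.20049920e-05  2.75161974e+00]
[[333.34425329 179.63163918]] [[335.92594287 210.01946077]]
```

View pics/c2.png

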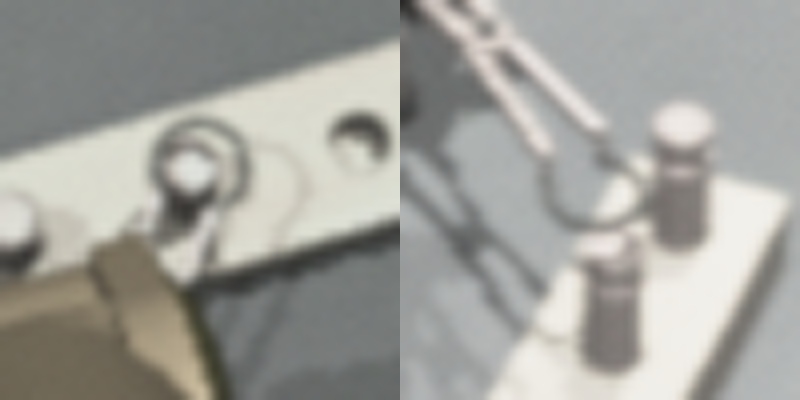

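The spread ring is round and visible in both views (top crop centre about (200,168), scene about (598,190)). The middle pin top is at (187,172) and (610,245). I'll fit the ring in each camera, relative to the pin.

```bash
cat > fitring.py <<'E'
from h import *
P={"top":(crop([(157,170),(163,142),(180,126),(205,121),(228,131),(243,152),(245,175)],(310,160),8),crop((187,171),(310,160),8)),
"scene":(crop([(148,185),(156,205),(172,217),(195,224),(220,220),(238,207),(248,190)],(310,180),8),crop((210,244),(310,180),8))}
D=[]
for z in(.120,.126,.131):
    for n,(U,pin) in P.items():
        W=np.array([back(n,u,z)[:2] for u in U])
        r=least_squares(lambda p:np.hypot(*(W-p).T)-.018,W.mean(0));r2=least_squares(lambda p:np.hypot(*(W-p[:2]).T)-p[2],[*W.mean(0),.018])
        pp=back(n,pin,.1)[:2]
        print(z,n,"ring",r.x.round(4),"rfree",r2.x.round(4),"pin",pp.round(4),"pin-ring mm",((pp-r.x)*1e3).round(1),"res mm",(r.fun*1e3).round(1))
E
python3 fitring.py
```

```text
0.12 top ring [0.6145 0.008 ] rfree [0.6152 0.0079 0.0175] pin [0.6168 0.0129] pin-ring mm [2.3 5. ] res mm [-0.8 -0.3  0.1  0.3 -0.2 -0.5 -0.4]
0.12 scene ring [0.6119 0.0152] rfree [0.6112 0.0161 0.0189] pin [0.6208 0.0111] pin-ring mm [ 9.  -4.1] res mm [ 1.3 -0.1 -0.4  0.5  0.3 -0.3  1.1]
0.126 top ring [0.6133 0.0082] rfree [0.614  0.0081 0.0174] pin [0.6168 0.0129] pin-ring mm [3.5 4.8] res mm [-0.8 -0.3  0.1  0.3 -0.2 -0.5 -0.5]
0.126 scene ring [0.6156 0.0102] rfree [0.6151 0.011  0.0188] pin [0.6208 0.0111] pin-ring mm [5.2 0.9] res mm [ 1.2 -0.2 -0.4  0.5  0.3 -0.3  1. ]
0.131 top ring [0.6122 0.0083] rfree [0.613  0.0082 0.0173] pin [0.6168 0.0129] pin-ring mm [4.6 4.6] res mm [-0.9 -0.3  0.1  0.3 -0.2 -0.5 -0.5]
0.131 scene ring [0.6188 0.0061] rfree [0.6183 0.0067 0.0187] pin [0.6208 0.0111] pin-ring mm [2.1 5.1] res mm [ 1.1 -0.2 -0.4  0.5  0.3 -0.4  0.9]
```

Emit:
arm_command --pt "0.07 0.08 -0.2 0 0 0" --pt "0.07 0.08 -0.3 0 0 0" --pt "0 0 -0.1 0 0 0" --pt "0 0 0 0 0 0" --pt "0 0 0 0 0 0"

```text
time_s: 21.62
eef_pos: [0.4758, 0.072, 0.1273]
tool_rot: [-3.141, -0.0, 2.752]
wrist_force: [-0.7, -0.0, -2.6]
opening: 0.0286
finger_force: 28.3
```

```bash
python3 - <<'E'
from h import *
s=bot.state();print(s["time_s"],s["eef_pos"],s["tool_rot"],s["wrist_force"])
t=bot.capture("top")[:,:,::-1]; u=bot.capture("scene")[:,:,::-1]
f=lambda i:cv2.resize(i,(400,400),interpolation=cv2.INTER_CUBIC)
cv2.imwrite("pics/c3.png",np.hstack([f(t[165:197,318:350]),f(u[190:230,315:355])]))
E
```

```text
21.625 [0.47583652 0.07201394 0.12726715] [-3.14146533e+00 -8.61082757e-05  2.75237890e+00] [-0.69330209 -0.03225506 -2.59230245]
```

View pics/c3.png

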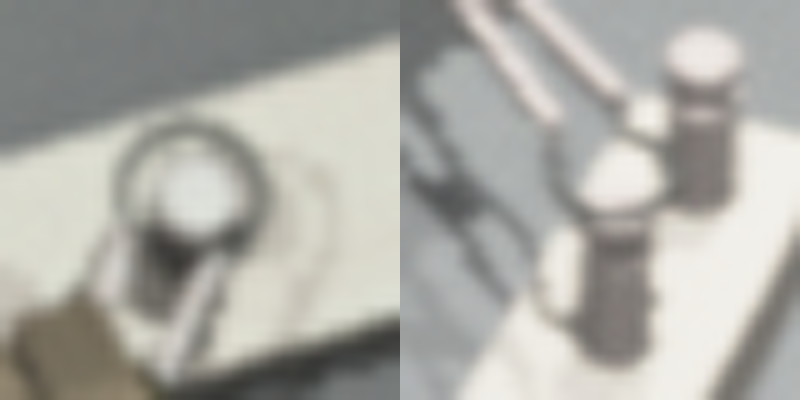

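```bash
sed -i '/^P=/,/^"scene"/d; s/(.120,.126,.131)/(.108,.111,.114)/' fitring.py; sed -i '1a P={"top":(crop([(124,190),(135,153),(158,131),(187,125),(220,132),(248,155),(262,190)],(318,165),12.5),crop((198,197),(318,165),12.5)),"scene":(crop([(153,150),(162,185),(180,204),(215,217),(245,212),(262,195),(268,172)],(315,190),10),np.array([336.15,210.4]))}' fitring.py; python3 fitring.py
python3 - <<'E'
from h import *
s=bot.state();print(s["moment"],s["wrist_force"])
E
```

```text
0.108 top ring [0.6179 0.0132] rfree [0.6185 0.0132 0.0175] pin [0.6188 0.0115] pin-ring mm [ 1.  -1.8] res mm [-0.8 -0.1  0.5  0.1 -0.2 -0.4 -0.2]
0.108 scene ring [0.6171 0.0157] rfree [0.6168 0.0163 0.0186] pin [0.6226 0.0106] pin-ring mm [ 5.4 -5.1] res mm [ 2.9 -1.8 -1.2  1.3  1.8  0.  -0.8]
0.111 top ring [0.6172 0.0133] rfree [0.618  0.0133 0.0174] pin [0.6188 0.0115] pin-ring mm [ 1.6 -1.9] res mm [-0.8 -0.1  0.5  0.1 -0.2 -0.4 -0.2]
0.111 scene ring [0.619  0.0132] rfree [0.6187 0.0137 0.0186] pin [0.6226 0.0106] pin-ring mm [ 3.6 -2.7] res mm [ 2.8 -1.8 -1.2  1.3  1.8 -0.  -0.9]
0.114 top ring [0.6166 0.0134] rfree [0.6174 0.0134 0.0174] pin [0.6188 0.0115] pin-ring mm [ 2.3 -1.9] res mm [-0.9 -0.1  0.6  0.1 -0.2 -0.4 -0.2]
0.114 scene ring [0.6208 0.0108] rfree [0.6205 0.0112 0.0185] pin [0.6226 0.0106] pin-ring mm [ 1.7 -0.2] res mm [ 2.7 -1.8 -1.2  1.3  1.8 -0.  -0.9]
[0.02402207 0.09751638 0.01897915] [-0.68561568  0.45054755 -1.71088345]
```

Emit:
arm_command --pt "0.06 -0.06 -0.1 0 0 0" --pt "0 0 -0.1 0 0 0" --pt "0 0 -0.1 0 0 0" --pt "0 0 -0.1 0 0 0" --pt "0 0 -0.1 0 0 0" --pt "0 0 -0.1 0 0 0" --pt "0 0 0 0 0 0"

```text
time_s: 22.6
eef_pos: [0.4773, 0.0706, 0.1121]
tool_rot: [-3.141, -0.0, 2.753]
wrist_force: [-0.1, -0.2, -2.3]
opening: 0.0285
finger_force: 28.3
```

Emit:
arm_command --pt "0 0 -0.1 0 0 0" --pt "0 0 -0.1 0 0 0" --pt "0 0 -0.1 0 0 0" --pt "0 0 -0.06 0 0 0" --pt "0 0 0 0 0 0" --pt "0 0 0 0 0 0"

```text
time_s: 23.35
eef_pos: [0.4774, 0.0706, 0.1033]
tool_rot: [3.142, 0.0, 2.753]
wrist_force: [-0.2, -0.4, -2.1]
opening: 0.0285
finger_force: 28.3
```

```bash
python3 - <<'E'
from h import *
s=bot.state();print(s["time_s"],s["eef_pos"],s["tool_rot"],s["wrist_force"],s["moment"])
cap=lambda n:np.mean([bot.capture(n)[:,:,::-1].astype(float) for _ in range(4)],0).astype(np.uint8)
t=cap("top");u=cap("scene")
f=lambda i:cv2.resize(i,(400,400),interpolation=cv2.INTER_CUBIC)
cv2.imwrite("pics/c4.png",np.hstack([f(t[165:197,318:350]),f(u[195:227,318:350])]))
E
```

```text
23.35 [0.47741633 0.07058105 0.10330333] [3.14157637e+00 8.52966886e-05 2.75251985e+00] [-0.24620618 -0.39335883 -2.11806283] [0.03260786 0.07233416 0.00292509]
```

View pics/c4.png

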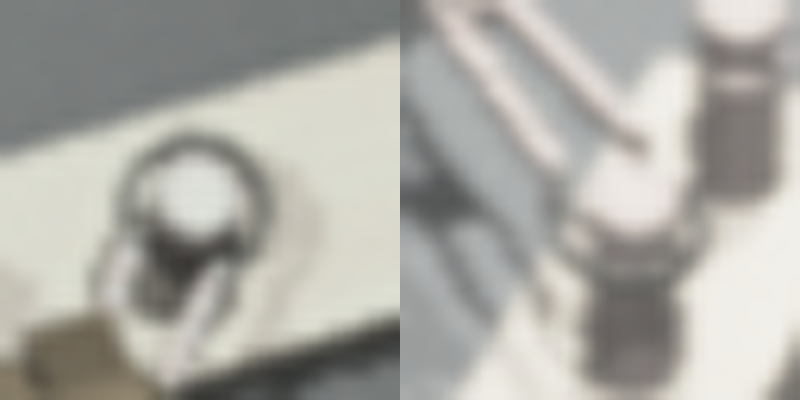

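```bash
sed -i '/^P=/d; s/(.108,.111,.114)/(.083,.086,.089)/' fitring.py; sed -i '1a P={"top":(crop([(127,200),(137,165),(160,145),(192,138),(225,147),(250,170),(262,203)],(318,165),12.5),crop((197,198),(318,165),12.5)),"scene":(crop([(160,205),(168,235),(197,262),(238,275),(278,265),(302,237),(306,205)],(318,195),12.5),np.array([336.15,210.4]))}' fitring.py; python3 fitring.py
python3 - <<'E'
from h import *
t=np.linspace(0,6.283,25)[:-1]
cs=lambda uv:((uv-[318,195]+.5)*12.5-.5).round(0)
# camera-bias: shift xy so pin top projects to seen pixel
p=back("scene",(336.15,210.4),.1)
for z in(.083,.086,.089):
    c=cs(proj("scene",np.c_[p[0]+.018*np.cos(t),p[1]+.018*np.sin(t),0*t+z]))
    print(z,"min",c.min(0)+[400,0],"max",c.max(0)+[400,0],c.mean(0)+[400,0])
q=back("scene",(336.15,210.4),.1); c=cs(proj("scene",np.c_[q[0]+.012*np.cos(t),q[1]+.012*np.sin(t),0*t+.1])); print("pin top",c.min(0)+[400,0],c.max(0)+[400,0])
bl=cs(proj("scene",np.c_[q[0]+.012*np.cos(t),q[1]+.012*np.sin(t),0*t+.04]));print("pin base",bl.min(0)+[400,0],bl.max(0)+[400,0])
E
```

```text
0.083 top ring [0.6196 0.0124] rfree [0.6204 0.0123 0.0174] pin [0.6186 0.0117] pin-ring mm [-1.1 -0.6] res mm [-0.9  0.1  0.3  0.1 -0.2 -0.4 -0.2]
0.083 scene ring [0.6175 0.0185] rfree [0.6172 0.0189 0.0185] pin [0.6226 0.0106] pin-ring mm [ 5.1 -7.9] res mm [ 1.6 -0.6 -0.7  1.   0.7 -0.5  0.6]
0.086 top ring [0.619  0.0124] rfree [0.6198 0.0124 0.0174] pin [0.6186 0.0117] pin-ring mm [-0.4 -0.7] res mm [-0.9  0.1  0.3  0.1 -0.2 -0.4 -0.2]
0.086 scene ring [0.6193 0.0161] rfree [0.619  0.0164 0.0184] pin [0.6226 0.0106] pin-ring mm [ 3.3 -5.5] res mm [ 1.5 -0.6 -0.7  1.   0.7 -0.5  0.6]
0.089 top ring [0.6184 0.0125] rfree [0.6192 0.0125 0.0173] pin [0.6186 0.0117] pin-ring mm [ 0.2 -0.8] res mm [-1.   0.1  0.4  0.1 -0.2 -0.4 -0.3]
0.089 scene ring [0.6211 0.0137] rfree [0.6209 0.0139 0.0184] pin [0.6226 0.0106] pin-ring mm [ 1.5 -3.1] res mm [ 1.4 -0.7 -0.7  1.   0.7 -0.6  0.5]
0.083 min [560. 197.] max [704. 299.] [632.16666667 247.75      ]
0.086 min [560. 189.] max [705. 290.] [632.20833333 239.125     ]
0.089 min [560. 180.] max [705. 281.] [632.33333333 230.41666667]
pin top [584. 165.] [681. 232.]
pin base [584. 335.] [678. 403.]
```

The ring is round the pin in both views (top crop centre about (195,200), scene about (633,230)). Its height is less certain, so I'll check that with an intensity fit of the ring.

```bash
cat > z.py <<'E'
from h import *
from scipy.optimize import minimize
from scipy.ndimage import gaussian_filter
th=np.linspace(0,2*np.pi,180);d=np.pi-.39
keep=np.abs((th-d+np.pi)%(2*np.pi)-np.pi)>np.radians(55)
a=th[keep]
def centre(n,img,x0,z):
    g=cv2.cvtColor(img,cv2.COLOR_BGR2GRAY).astype(np.float32)
    def m(p,r):
        uv=proj(n,np.c_[p[0]+r*np.cos(a),p[1]+r*np.sin(a),0*a+z]).astype(np.float32)
        return cv2.remap(g,uv[None,:,0],uv[None,:,1],cv2.INTER_CUBIC).ravel()
    f=lambda p:np.mean(m(p,.018)+.5*m(p,.0168)+.5*m(p,.0192))-.5*np.mean(m(p,.0235)+m(p,.0145))*1
    best=min((minimize(f,np.array(x0)+[i,j],method="Nelder-Mead",options=dict(initial_simplex=np.array(x0)+[i,j]+np.array([[0,0],[.002,0],[0,.002]]),xatol=1e-5)) for i in(-.003,0,.003) for j in(-.003,0,.003)),key=lambda r:r.fun)
    return best.x,best.fun
def run(t,u,x0,zs):
    for z in zs:
        A,fa=centre("top",t,x0,z);B,fb=centre("scene",u,x0,z)
        print(z,"top",A.round(4),round(fa,1),"scene",B.round(4),round(fb,1),"s-t mm",((B-A)*1e3).round(1))
if __name__=="__main__":
    run(cv2.imread("pics/top2.png"),cv2.imread("pics/scene2.png"),(.615,.0085),(.123,.126,.129))
    cap=lambda n:np.mean([bot.capture(n)[:,:,::-1].astype(float) for _ in range(4)],0).astype(np.uint8)
    t=cap("top");u=cap("scene");cv2.imwrite("pics/top5.png",t);cv2.imwrite("pics/scene5.png",u)
    run(t,u,(.6195,.0125),(.083,.086,.089))
E
python3 z.py
```

```text
0.123 top [0.6131 0.0083] 102.0 scene [0.6147 0.0105] 126.0 s-t mm [1.6 2.2]
0.126 top [0.6125 0.0085] 102.4 scene [0.6165 0.008 ] 126.0 s-t mm [ 3.9 -0.5]
0.129 top [0.6119 0.0085] 102.8 scene [0.6185 0.0054] 126.1 s-t mm [ 6.6 -3.1]
0.083 top [0.6182 0.0125] 93.4 scene [0.6185 0.0145] 129.3 s-t mm [0.3 2.1]
0.086 top [0.6176 0.0125] 93.7 scene [0.6203 0.0121] 129.4 s-t mm [ 2.7 -0.5]
0.089 top [0.617  0.0126] 93.9 scene [0.6221 0.0097] 129.5 s-t mm [ 5.1 -3. ]
```

Emit:
arm_command --pt "0.04 -0.03 -0.02 0 0 0" --pt "0 0 0 0 0 0" --pt "0 0 0 0 0 0" --pt "0 0 0 0 0 0"

```text
time_s: 24.65
eef_pos: [0.4784, 0.0698, 0.1028]
tool_rot: [-3.142, 0.0, 2.752]
wrist_force: [-0.0, 0.2, -1.5]
opening: 0.0283
finger_force: 28.3
```

```bash
python3 - <<'E'
from z import *
s=bot.state();print(s["time_s"],s["eef_pos"],s["tool_rot"],s["wrist_force"],s["opening"])
cap=lambda n:np.mean([bot.capture(n)[:,:,::-1].astype(float) for _ in range(4)],0).astype(np.uint8)
t=cap("top");u=cap("scene");cv2.imwrite("pics/top6.png",t);cv2.imwrite("pics/scene6.png",u)
run(t,u,(.620,.0115),(.086,))
f=lambda i:cv2.resize(i,(400,400),interpolation=cv2.INTER_CUBIC)
cv2.imwrite("pics/c6.png",np.hstack([f(t[165:197,318:350]),f(u[195:227,318:350])]))
cs=lambda uv,o:((uv-o+.5)*12.5-.5).round(0)
for n,o,p in(("top",[318,165],(.6187,.0115)),("scene",[318,195],(.6226,.0106))):
    for r,z in((.012,.1),(.018,.086)):
        c=cs(proj(n,np.c_[p[0]+r*np.cos(th),p[1]+r*np.sin(th),0*th+z]),np.array(o));print(n,"pred centred",r,c.min(0),c.max(0))
E
```

```text
24.65 [0.47837345 0.06982288 0.10277635] [-3.14158552e+00  1.56620327e-05  2.75249025e+00] [-0.04753778  0.17242357 -1.46873682] 0.02826206244463946
0.086 top [0.6183 0.0117] 97.0 scene [0.6212 0.0112] 136.8 s-t mm [ 2.9 -0.4]
top pred centred 0.012 [151. 151.] [245. 244.]
top pred centred 0.018 [127. 140.] [267. 277.]
scene pred centred 0.012 [184. 164.] [282. 233.]
scene pred centred 0.018 [160. 188.] [305. 291.]
```

View pics/c6.png

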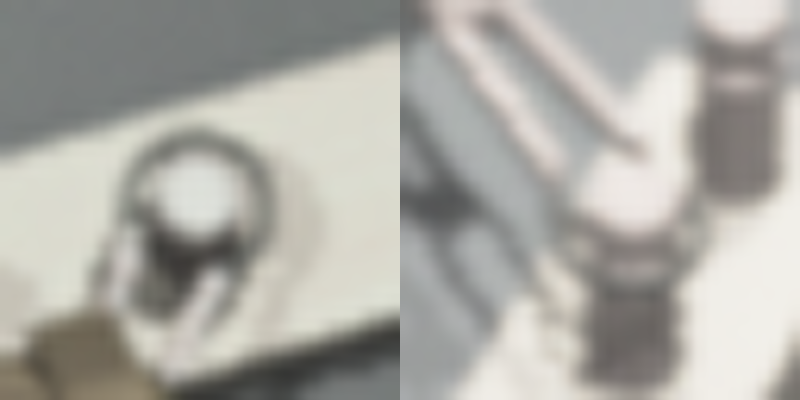

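The ring spans x of about 127 to 267 in the top crop, which matches the prediction for a centred ring. It is at groove height in the scene crop, and the wrist force shows only the weight of the pliers. Handing in.

```bash
python3 -c "
from cell import bot
print(bot.close_job())"
```

```text
the job is handed in; nothing more can be done
None
```

I stood the short pin in the scrap tray, then handed the job in at about 25 s with the squeezed ring held level with the middle pin's groove, centred to about 1 mm and not pressing on the pin.

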